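# Turn a hot tile trivet right way up with the turner

## Task

The hot tile trivet lies upside down, feet in the air, on the open half of the wooden rack: take the turner from its rest, slide the blade under the trivet from the front, between the two slats, and roll the turner sideways with a turn of the wrist to tip the trivet over onto the boarded half of the rack, so that it lies there flat on its feet. Then lay the turner back on its rest, propped on the fork as you found it. Touch the trivet with nothing but the turner, and leave the other things where they are.

Things in the scene. Friction and masses are not known exactly. Their poses are not given: they have to be found in the camera images.
- trivet: Square tile 124 x 124 x 9 mm, about 0.12 kg, with four cork feet (18 mm wide, 4 mm high) at the corners of a 72 mm square on one face. Origin: centre of the smooth face; z points from there out through the feet, x and y along the edges. At the start z points up (feet up, smooth face on the rack); right way up it points down. It stands stably on edge until pushed about 6 degrees past vertical.
- rack: Fixed wooden rack, 136 mm deep (x), 264 wide (y). Origin on the worktop; x away from the robot, y left. Open half: slats at y = -8..8 and 105..119 mm, tops 45 mm above the worktop; the gap between is open at the front and down to two cross beams (top at 18, x = -46..-24 and 24..46). Boarded half: flat board at y = -144..-8, top at 55 mm, so its left side makes a 10 mm step beside the middle slat.
- rack_open (a point): On the slats' top level at the middle of the open half (rack x = 0, y = 60 mm); the trivet's centre starts within 4 mm of it, on both slats, its right edge (rack y about -2 mm) on the middle slat just left of the step, its front edge about 6 mm behind the rack's front. Raised at its left side it tips about its right edge, which the step stops, over onto the board.
- rack_board (a point): Point on top of the board (rack x = 0, y = -68 mm), about where the trivet's centre comes to lie when tipped over; its centre must end within 45 mm of it.
- turner: Loose kitchen turner, slotted metal blade, black handle, 318 mm long, 0.08 kg. Origin: mid-length, level with the blade's underside; x from handle to blade, y across, z out of the upper face. In its frame, mm: handle x -159..-34, 24 wide, z 1..22; neck x -44..74, 10 wide, within z 8..24 (grasp near x = 0, close to the centre of mass); blade x 68..159, 76 wide, z 0..6 (to 9 at x 68..94).
- turner_rest: Fixed wooden base 240 x 75 x 10 mm with a stop block at the near end (face at x = -152 mm, top at z = 35) for the handle's end, and a steel fork at x = 42: a cross bar, top 115 mm above the worktop, between two upright pins (22 mm apart inside, tops at 139) that takes the neck. Origin: on the worktop below the seated turner's origin; x along the seated turner, away from the robot.
- rest_seat (a point): Where the turner's origin lies, at the start and when seated again: 84 mm above the worktop, propped blade high and handle low; its x then points along the rest's x, raised 28 degrees (0.49 rad), without roll.
- mug: Bystander: white spotted mug with a handle, 82 x 114 x 91 mm; origin at the centre of its underside.
- beaker: Bystander: pink-brown beaker, 77 mm wide, 105 mm high; origin at the centre of its underside.
- tape: Bystander: roll of masking tape lying flat, 104 mm wide, 25 mm high; origin at the centre of its underside.
- spoon: Bystander: metal spoon, 188 x 39 x 16 mm, lying in front of the rack; origin at the centre of its underside.
- spread_tub: Bystander: lidded spread tub, 96 x 137 x 53 mm; origin at the centre of its underside.
Mind the look-alikes: they are no part of the job. Of the things that look like the trivet, the largest one is meant.

How it is judged (in metres and radians):
On the way, in this order (a step that is already met when the one before it is completed fails the run):
1. the turner is lifted off its rest (horizontal distance between turner and rest_seat above 0.1 m), for 0.1 s.
2. the trivet is tipped up at least 20 degrees on the turner, which is rolled sideways at least 15 degrees (angle between trivet's own z axis and vertical between 0.35 and 1.7 rad and contact force between turner and trivet above 0.05 N and angle between turner's own y axis and vertical below 1.31 rad), for 0.1 s.
3. the trivet lies on its feet on the boarded half (angle between trivet's own z axis and vertical above 2.95 rad and horizontal distance between trivet and rack_board below 0.045 m and z of trivet in the frame of rack between 0.058 and 0.078 m), for 0.2 s.
At the end, for the whole second after the job is handed in: The trivet lies at rest right way up (feet down, within 0.19 rad of flat) on the rack, its centre within 45 mm of the middle of the boarded half; the turner lies at rest on its rest, its origin within 30 mm of the seat, its length raised 22 to 34 degrees as at the start (all of step 3 and distance between turner and rest_seat below 0.03 m and angle between turner's own x axis and vertical between 0.98 and 1.18 rad and linear speed of each of trivet, turner below 0.02 m/s); the robot touches nothing.
It fails at once if the fingers or arm touch the trivet (contact force between any of the fingers, the arm and trivet above 0.3 N).
It fails at once if a bystander is moved more than 30 mm (distance of any of mug, beaker, tape, spoon, spread_tub from where it was at the start of the episode above 0.03 m).
It also fails if it takes over 54 s, if anything falls off the work surface, if the arm or the gripper's body presses on something with over 40 N, if the wrist force passes 120 N, or if a joint passes its speed limit or range.

## Robot

A 6-joint arm with a two-finger parallel gripper is mounted at the origin on a cart in front of the work surface, level with it; the furniture and walls round the work are solid. World frame = base frame: x ahead of the robot, y to its left, z up, the work surface at z = 0. Lengths are in mm, angles in degrees, forces in N, time in s.
With the tool pointing down it reaches from about 300 to 850 mm from the base axis. Payload 4.2 kg.
Tool frame: the origin (TCP) lies at the very end of the fingers, on their centre line; the grasp point (between the pads) lies 19 mm behind it; z points along the fingers, y is the line along which they close (so a half turn about z gives the same grasp; the last joint's range is limited). The gripper opens to 91 mm and grips with 3 to 60 N. Pads are 32 mm wide; open, the fingers measure 118 mm over their backs; the gripper's body (76 mm by 178 mm) begins 60 mm behind the grasp point.
Start: joints at [64.744, 18.312, 89.639, -0, 72.044, -1.146], TCP at [234.886, 524.854, 213.976] pointing down, gripper open.
Joint ranges: [-177.97, 177.97], [-48.28, 115.42], [12.27, 149.76], [-77.06, 257.06], [2.81, 150.46], [-146.56, 146.56]. Speed limits (degrees/s): [147.25, 147.25, 180, 180, 180, 180].

## Interface

Orientations are given as [roll, pitch, yaw] about the fixed x, y, z axes, in that order (R = Rz(yaw) Ry(pitch) Rx(roll)).
In Python, from workcell import * gives the robot as it stands.
- The arm moves only by the tool move_arm, never from a script. Its argument "motion" is a list of rows, each a list of 3 entries, a list of its own where there are three numbers: the finger opening in mm, from 0 to 91.2, then the shift along the world's x, y, z in units of 25 mm (1.0 is 25 mm), then the turn, a rotation vector about the world's x, y, z in units of 4 degrees (1.0 is 4 degrees). In form: [[grip, [x, y, z], [ax, ay, az]], ...]. A call has 1 to 20 rows; each row shifts and turns the commanded pose from where the row before left it; what a row does not reach is not made up. A row lasts 1/12 s, in which the tool goes at most 41.7 mm and 7.16 degrees, less where a joint would pass 70% of its speed; a pose out of reach is approached as far as the arm can. A call with a number of a shift or a turn outside -1 to 1 is refused whole. A call with a gripper value outside its range is refused whole. The fingers move at their own pace and stop on an object; "grip_force" is the grip in N (left out, the last holds). Time passes only in rows, so rows that do not move let the fingers close. It gives the time, the measured TCP pose, the force, the opening and the grip force at its end, in the units of the state.
- state(): the state, without advancing time (a new reading comes with each control period).
- grab_frame(name): name is "side" or "top" or "wrist"; returns the picture (384x512x3 uint8, blue, green, red); there is no depth.
- camera_info(name): a dict with "fx", "fy", "cx", "cy" (pixels), "k1" (the pictures are not rectified: a ray, as slopes to the right and down, at radius r is drawn at 1 + k1 r^2 times it, then the intrinsics apply), "rvec" (rotation vector, rad) and "tvec" (3), from world to camera coordinates, as OpenCV has them. Camera axes: x right, y down, z forward; pixel columns grow to the right and rows downward; lengths in mm; the calibration is good to about 2 mm. A picture is of the moment at which its call begins: read the wrist's pose just before it. camera_info takes no time and is no camera call; for the wrist camera it gives the pose at the moment of the call.
- job_done(): hands the job in; it is judged then, once.
The state is a dict: "time_s": time; "qpos": joint angles; "qvel": joint speeds; "effort": joint torques, N m; "ee_pos": TCP position; "ee_rot": TCP orientation; "force": force on the tool from outside, world axes, zero at the start; "torque": the same for the moment, N m; "gripper_width": finger opening in mm; "gripper_force": force on a finger pad.
Only numpy, scipy, OpenCV 4.12 (cv2) and the standard library are available. Lean on these libraries where they do the work, as an engineer would, in place of code of your own. Each camera call takes 0.05 s, during which the arm holds its last target. There are 200 camera calls.

## Working session

There is one attempt and no reset: what is moved stays moved. The work goes in short steps, Python scripts to look and compute and a tool call to move; the robot and the scene stay as the last step left them, time stands still between calls to the robot, and variables do not carry over. Pictures are saved under pics/ and viewed, at most 10 in all, crops included, and the job is handed in when it is done.

Besides the shell and the picture viewer there is one more tool, called as name(argument=value, ...) on one line, values as JSON. move_arm: Moves the arm, as the interface text tells. Shifts and turns lie within -1 to 1; 1 stands for 25 mm of shift or 4 degrees of turn. Its arguments: {"type":"object","properties":{"motion":{"type":"array","items":{"type":"array"}},"grip_force":{"type":"number"}},"required":["motion"]}

```bash
mkdir -p pics; ls; python3 - <<'E'
from workcell import *
import cv2
s=state();print(s['time_s'],s['ee_pos'],s['ee_rot'])
for n in ("side","top"):
    f=grab_frame(n);cv2.imwrite(f'pics/{n}0.png',f);print(camera_info(n))
E
```

```text
pics
0.0 [234.67033362 524.3697     213.12724576] [-1.79898740e+02 -3.40399882e-04  1.55891772e+02]
{'fx': 484.93475505972043, 'fy': 484.93475505972043, 'cx': 251.34627982243728, 'cy': 195.04569522203036, 'k1': -0.15222393611262394, 'rvec': array([ 2.54412545, -0.07737966,  0.02866454]), 'tvec': array([-520.24413973,   32.14036396, 1710.6363042 ])}
{'fx': 474.20013874095997, 'fy': 474.20013874095997, 'cx': 259.0590984534346, 'cy': 192.12628469255995, 'k1': -0.05510519100904974, 'rvec': array([ 2.17733412, -2.13691363,  0.18370265]), 'tvec': array([ -76.01619419,  548.3782456 , 1510.86897062])}
```

View pics/side0.png

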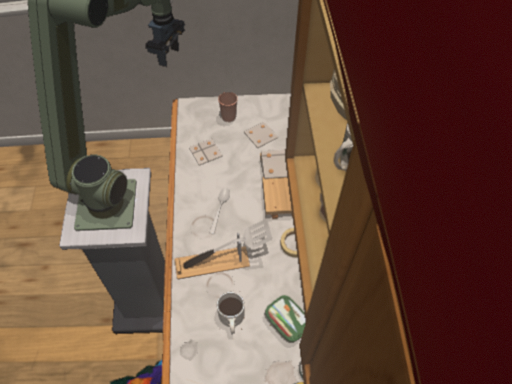

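View pics/top0.png

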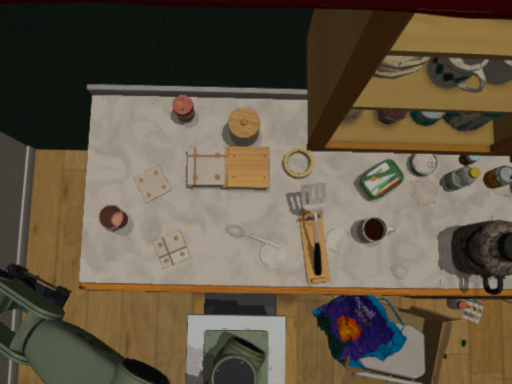

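```bash
cat > h.py <<'E'
import numpy as np, cv2
from scipy.spatial.transform import Rotation as R
def ray(ci,u,v):
    p=np.array([(u-ci['cx'])/ci['fx'],(v-ci['cy'])/ci['fy']]);q=p.copy()
    for _ in range(20): q=p/(1+ci['k1']*(q@q))
    Rm=R.from_rotvec(ci['rvec']).as_matrix()
    return -Rm.T@ci['tvec'], Rm.T@np.array([q[0],q[1],1.])
def onplane(ci,u,v,z):
    o,d=ray(ci,u,v); return o+d*(z-o[2])/d[2]
def proj(ci,P):
    c=R.from_rotvec(ci['rvec']).apply(np.atleast_2d(P))+ci['tvec'];q=c[:,:2]/c[:,2:]
    q=q*(1+ci['k1']*(q**2).sum(1,keepdims=True))
    return q*[ci['fx'],ci['fy']]+[ci['cx'],ci['cy']]
E
python3 - <<'E'
import cv2,numpy as np
t=cv2.imread('pics/top0.png')
a=cv2.resize(t[140:196,180:280],None,fx=8,fy=8,interpolation=cv2.INTER_CUBIC)[:, :800]
cv2.imwrite('pics/cropA.png',a)
b=cv2.resize(t[175:290,275:345],None,fx=5,fy=5,interpolation=cv2.INTER_CUBIC)
s=cv2.imread('pics/side0.png')
c=cv2.resize(s[215:280,170:280],None,fx=4,fy=4,interpolation=cv2.INTER_CUBIC)
d=cv2.resize(s[140:222,230:300],None,fx=3.9,fy=3.9,interpolation=cv2.INTER_CUBIC)
o=np.zeros((600,800,3),np.uint8);o[:575,:350]=b;o[:260,355:795]=c;o[265:265+d.shape[0],355:355+d.shape[1]]=d
cv2.imwrite('pics/cropB.png',o)
E
```

```text
(no output)
```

View pics/cropA.png

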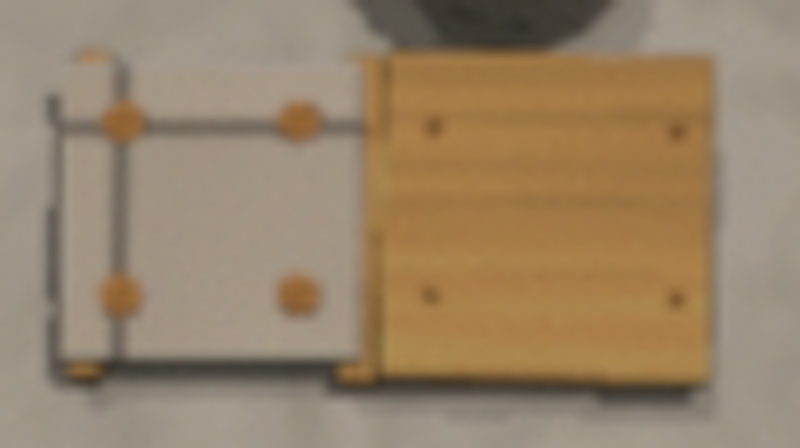

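View pics/cropB.png

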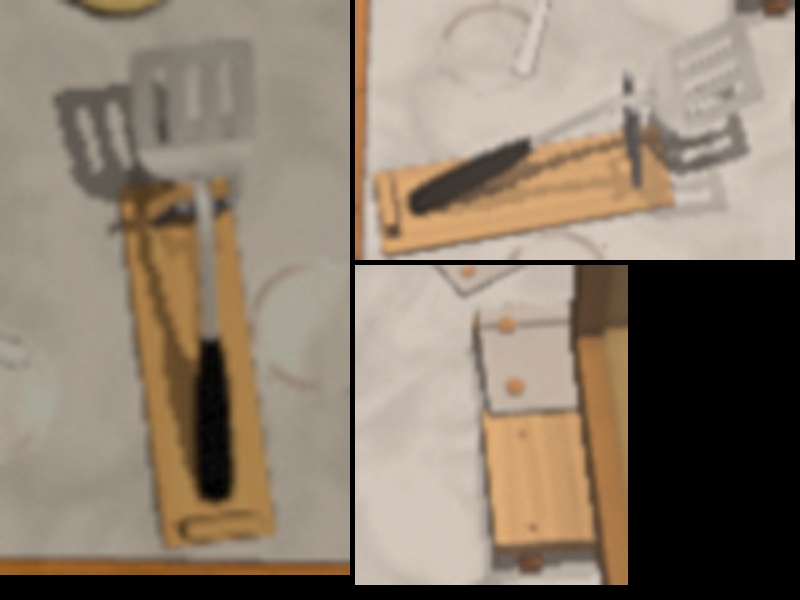

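```bash
python3 - <<'E'
from workcell import *
from h import *
from scipy.optimize import least_squares
ci=camera_info('top')
A=lambda p:(180+p[0]/8-.44,140+p[1]/8-.44); B=lambda p:(275+p[0]/5-.4,175+p[1]/5-.4)
for n,p,z in [('TR',(713,58),55),('BR',(710,380),55),('TL',(388,55),55),('BL',(380,380),55),('f1',(122,122),58),('f2',(300,122),58),('f3',(120,296),58),('f4',(298,296),58),('te',(362,210),54),('tb',(210,360),54)]:
    print(n,onplane(ci,*A(p),z).round(1))
loc=np.array([(159,38,5),(159,-38,5),(-34,0,22),(-159,0,10)])
px=np.array([B(p) for p in [(135,50),(255,40),(209,340),(213,500)]])
def P(v,l):
    r=R.from_euler('ZY',[v[2],-28],degrees=True); return r.apply(l)+[v[0],v[1],84]
f=lambda v:(proj(ci,P(v,loc))-px).ravel()
s=least_squares(f,[400,-150,0]);print('turner',s.x,s.fun.round(1))
for p in [(122,190),(235,180),(275,530),(165,545)]: print('base',onplane(ci,*B(p),10).round(1))
# trivet centre/rack fit
r=[onplane(ci,*A(p),55)[:2] for p in [(713,58),(710,380),(388,55),(380,380)]]
cs=camera_info('side')
# side check: feet & board
S=lambda p:(230+(p[0]-355)/3.9,140+(p[1]-265)/3.9)
for p,z in [((507,324),58),((515,386),58),((487,415),55),((496,545),55)]: print('side',onplane(cs,*S(p),z).round(1))
E
```

```text
TR [699.  -94.5  55. ]
BR [564.9 -95.2  55. ]
TL [697.2  39.   55. ]
BL [562.1  38.6  55. ]
f1 [666.  146.6  58. ]
f2 [667.6  74.   58. ]
f3 [593.9 144.7  58. ]
f4 [595.4  72.7  58. ]
te [632.3  47.9  54. ]
tb [569.  107.8  54. ]
turner [ 426.0815649  -243.40314532    6.58142162] [-0.5 -0.5  0.3 -0.8  0.2  0.2 -0.1  1.1]
base [ 488.2 -200.5   10. ]
base [ 496.3 -276.    10. ]
base [ 266.5 -302.2   10. ]
base [ 255.9 -230.    10. ]
side [594.  140.1  58. ]
side [595.3  67.4  58. ]
side [567.6  38.4  55. ]
side [ 564.7 -100.3   55. ]
```

```bash
cat >> h.py <<'E'
E_=lambda s,a:R.from_euler(s,a,degrees=True)
q0=[64.744,18.312,89.639,0,72.044,-1.146]
def fR(q): return E_('Z',q[0])*E_('Y',q[1]+q[2])*E_('Z',q[3])*E_('Y',q[4])*E_('Z',q[5])
C=E_('Z',90) if abs((fR(q0)*E_('Z',90)).as_matrix()-E_('xyz',[-179.9,0,155.89]).as_matrix()).max()<.1 else E_('Z',-90)
def turnR(yaw,pit,roll): return E_('ZYX',[yaw,-pit,roll])      # turner frame
FLIP={'A':E_('Y',180),'B':E_('X',180)}                          # tool = turner*FLIP
E
python3 - <<'E'
from workcell import *
from h import *
print('C',C.as_euler('xyz',degrees=True), (fR(q0)*C).as_euler('xyz',degrees=True))
for o in 'AB':
  for (q1,q23,t) in [(-30,110,(6.6,28,0)),(11,110,(0,0,0)),(0,110,(0,0,30)),(-8,110,(0,0,60)),(-15,110,(0,0,90)),(-15,115,(0,0,100))]:
    w=(E_('Y',-q23)*E_('Z',-q1)*turnR(*t)*FLIP[o]*C.inv()).as_euler('ZYZ',degrees=True); print(o,t,w.round())
T=turnR(6.6,28,0);g=np.array([426,-243.8,84])+T.apply([-2,0,13]);tz=T.apply([0,0,-1]);print('grasp',g,'tcp',g+19*tz,'pre',g+19*tz-90*tz)
cur=R.from_euler('xyz',state()['ee_rot'],degrees=True)
for o in 'AB': print(o,((T*FLIP[o])*cur.inv()).as_rotvec(degrees=True))
ci=camera_info('top')
for p in [(228,229),(242,232),(281,246)]:print('spoon',onplane(ci,*p,8).round())
E
```

```text
C [ 0.  0. 90.] [1.79995001e+02 1.00000698e-04 1.55890000e+02]
A (6.6, 28, 0) [  22.   49. -138.]
A (0, 0, 0) [  0.  70. -79.]
A (0, 0, 30) [  32.   73. -100.]
A (0, 0, 60) [  59.   87. -111.]
A (0, 0, 90) [  85.  104. -111.]
A (0, 0, 100) [  93.  108. -113.]
B (6.6, 28, 0) [22. 49. 42.]
B (0, 0, 0) [  0.  70. 101.]
B (0, 0, 30) [32. 73. 80.]
B (0, 0, 60) [59. 87. 69.]
B (0, 0, 90) [ 85. 104.  69.]
B (0, 0, 100) [ 93. 108.  67.]
grasp [ 418.18312437 -244.70444337   94.53937558] tcp [ 427.0439694  -243.67920862   77.76337132] pre [ 385.07154558 -248.53558375  157.22865467]
A [ -4.2253665  -28.01814563  30.1127012 ]
B [  37.14974169   -5.84036246 -145.46221011]
spoon [429.  34.   8.]
spoon [420. -12.   8.]
spoon [ 377. -142.    8.]
```

move_arm(motion=[[91,[0.25,-0.8,0],[0,0,-1]],[91,[0.25,-0.8,0],[0,0,-1]],[91,[0.25,-0.8,0],[0,0,-1]],[91,[0.25,-0.8,0],[0,0,-1]],[91,[0.25,-0.8,0],[0,0,-1]],[91,[0.25,-0.8,0],[0,0,-1]],[91,[0.25,-0.8,0],[0,0,-1]],[91,[0.25,-0.8,0],[0,0,-1]],[91,[0.25,-0.8,0],[0,0,-1]],[91,[0.25,-0.8,0],[0,0,-1]],[91,[0.25,-0.8,0],[0,0,-1]],[91,[0.25,-0.8,0],[0,0,-1]],[91,[0.25,-0.8,0],[0,0,-1]],[91,[0.25,-0.8,0],[0,0,-1]],[91,[0.25,-0.8,0],[0,0,-1]],[91,[0.25,-0.8,0],[0,0,-1]],[91,[0.25,-0.8,0],[0,0,-1]],[91,[0.25,-0.8,0],[0,0,-1]],[91,[0.25,-0.8,0],[0,0,-1]],[91,[0.25,-0.8,0],[0,0,-1]]])

```text
time_s: 1.77
ee_pos: [359.8, 123.8, 213.8]
ee_rot: [-180.0, 0.0, 75.7]
force: [0.0, 0.2, -0.1]
gripper_width: 91.0
gripper_force: 0.0
```

```bash
cat > st.py <<'E'
from workcell import *
from h import *
import json
s=state();json.dump([list(map(float,s[k])) for k in('qpos','ee_pos','ee_rot')],open('log.jsonl','a'));open('log.jsonl','a').write('\n')
print(s['time_s'],'q',np.round(s['qpos'],1),'p',np.round(s['ee_pos'],1),'r',np.round(s['ee_rot'],2),'F',np.round(s['force'],1),s['gripper_width'],s['gripper_force'])
E
python3 st.py
```

```text
1.7667 q [ 17.3   0.5 112.   -0.   67.6  31.6] p [359.8 123.8 213.8] r [-1.7998e+02  2.0000e-02  7.5700e+01] F [ 0.   0.2 -0.1] 91.04912068842127 0.0
```

move_arm(motion=[[91,[0.06,-0.83,0],[0,0,-0.96]],[91,[0.06,-0.83,0],[0,0,-0.96]],[91,[0.06,-0.83,0],[0,0,-0.96]],[91,[0.06,-0.83,0],[0,0,-0.96]],[91,[0.06,-0.83,0],[0,0,-0.96]],[91,[0.06,-0.83,0],[0,0,-0.96]],[91,[0.06,-0.83,0],[0,0,-0.96]],[91,[0.06,-0.83,0],[0,0,-0.96]],[91,[0.06,-0.83,0],[0,0,-0.96]],[91,[0.06,-0.83,0],[0,0,-0.96]],[91,[0.06,-0.83,0],[0,0,-0.96]],[91,[0.06,-0.83,0],[0,0,-0.96]],[91,[0.06,-0.83,0],[0,0,-0.96]],[91,[0.06,-0.83,0],[0,0,-0.96]],[91,[0.06,-0.83,0],[0,0,-0.96]],[91,[0.06,-0.83,0],[0,0,-0.96]],[91,[0.06,-0.83,0],[0,0,-0.96]],[91,[0.06,-0.83,0],[0,0,-0.96]]])

```text
time_s: 3.27
ee_pos: [386.5, -249.5, 213.6]
ee_rot: [-180.0, 0.0, 6.6]
force: [0.8, 0.0, 0.2]
gripper_width: 91.2
gripper_force: 0.0
```

```bash
python3 st.py
```

```text
3.2667 q [-34.3   8.  103.7  -0.   68.4  49.2] p [ 386.5 -249.5  213.6] r [-1.7997e+02  4.0000e-02  6.5700e+00] F [0.8 0.  0.2] 91.22172947139639 0.0
```

move_arm(motion=[[91,[0,0,-0.1],[0.115,-0.993,0]],[91,[0,0,-0.1],[0.115,-0.993,0]],[91,[0,0,-0.1],[0.115,-0.993,0]],[91,[0,0,-0.1],[0.115,-0.993,0]],[91,[0,0,-0.1],[0.115,-0.993,0]],[91,[0,0,-0.1],[0.115,-0.993,0]],[91,[0,0,-0.1],[0.115,-0.993,0]],[91,[0,0,0],[0,0,0]],[91,[0,0,0],[0,0,0]]])

```text
time_s: 4.02
ee_pos: [385.9, -248.7, 196.0]
ee_rot: [-180.0, -27.9, 6.6]
force: [-0.0, -0.1, 0.4]
gripper_width: 91.0
gripper_force: 0.0
```

```bash
python3 st.py; python3 - <<'E'
from workcell import *
from h import *
import json
D=[json.loads(l) for l in open('log.jsonl')]
s=state()
T=turnR(6.6,28,0)*FLIP['B'];cur=E_('xyz',s['ee_rot']);print('rot units',(T*cur.inv()).as_rotvec(degrees=True)/4)
pre=np.array([385.1,-248.5,157.2]);print('to pre',(pre-s['ee_pos'])/25)
for d in D: print(((fR(d[0])*C).inv()*E_('xyz',d[2])).magnitude()*57)
for n in('top','side'):
    f=grab_frame(n);cv2.imwrite(f'pics/{n}1.png',f)
f=grab_frame('wrist');cv2.imwrite('pics/w1.png',f)
E
```

```text
4.0167 q [-51.1   0.9 120.6  32.4  47.6  12.4] p [ 385.9 -248.7  196. ] r [-179.99  -27.87    6.62] F [-0.  -0.1  0.4] 91.03560036229376 0.0
rot units [ 0.00185186 -0.03286807 -0.00547579]
to pre [-0.03336121  0.00647352 -1.55001185]
2.2865565233908036e-14
1.4470747242405926e-14
1.374221880883504e-14
```

View pics/w1.png

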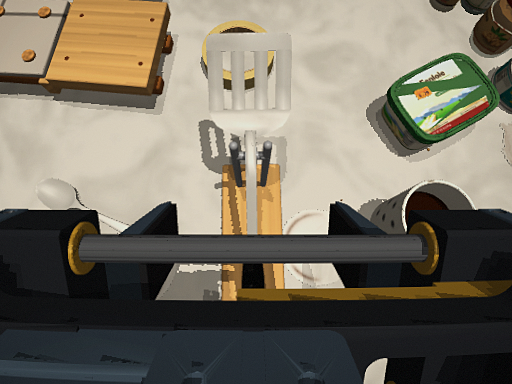

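```bash
python3 - <<'E'
from workcell import *
from h import *
from scipy.optimize import least_squares
ci=camera_info('wrist')
loc=np.array([(159,38,5),(159,-38,5)])
px=np.array([(207,33),(291,33)])
def P(v,l): return E_('ZY',[v[2],-28]).apply(l)+[v[0],v[1],84]
f=lambda v:(proj(ci,P(v,loc))-px).ravel()
s=least_squares(f,[426,-243,6.6]);print(s.x,s.fun)
for v in [(426,-243.8,6.6),s.x]: print(proj(ci,P(v,[(159,38,5),(159,-38,5),(60,0,16),(20,0,16),(51,11,20),(51,-11,20)])).round())
for v,z in [((151,94),55),((157,0),55),((46,77),55)]: print(onplane(ci,*v,z).round(1))
E
```

```text
[ 423.85819816 -242.1276774     6.82986315] [-1.49617964 -0.0856408   1.49670142 -0.076247  ]
[[208.  31.]
 [295.  31.]
 [251. 145.]
 [251. 188.]
 [239. 156.]
 [264. 156.]]
[[206.  33.]
 [292.  33.]
 [249. 147.]
 [249. 190.]
 [237. 158.]
 [261. 158.]]
[ 554.3 -104.2   55. ]
[700.6 -80.   55. ]
[565.2  38.   55. ]
```

move_arm(motion=[[91,[-0.03,0.02,-0.78],[0,0,0]],[91,[-0.04,0.02,-0.78],[0,0,0]],[91,[0.335,0.04,-0.635],[0,0,0]],[91,[0.335,0.04,-0.635],[0,0,0]],[91,[0.335,0.04,-0.635],[0,0,0]],[91,[0.335,0.04,-0.635],[0,0,0]],[91,[0.335,0.04,-0.635],[0,0,0]],[91,[0,0,0],[0,0,0]],[30,[0,0,0],[0,0,0]],[30,[0,0,0],[0,0,0]],[30,[0,0,0],[0,0,0]],[30,[0,0,0],[0,0,0]],[0,[0,0,0],[0,0,0]],[0,[0,0,0],[0,0,0]],[0,[0,0,0],[0,0,0]],[0,[0,0,0],[0,0,0]],[0,[0,0,0],[0,0,0]],[0,[0,0,0],[0,0,0]]], grip_force=45)

```text
time_s: 5.67
ee_pos: [427.0, -242.6, 78.1]
ee_rot: [179.9, -28.0, 6.8]
force: [-0.7, -0.8, -0.5]
gripper_width: 27.4
gripper_force: 0.0
```

```bash
python3 st.py; python3 - <<'E'
from workcell import *
from h import *
a=grab_frame('wrist');b=grab_frame('side')
cv2.imwrite('pics/c2.png',np.hstack([a[:, :400],cv2.resize(b[180:290,160:290],None,fx=3,fy=3,interpolation=2)[:384]] if 0 else [a,cv2.resize(b[205:301,200:272],None,fx=4,fy=4,interpolation=2)]))
E
```

```text
5.6667 q [-45.7  13.2 128.2  48.8  29.6  -3.7] p [ 427.  -242.6   78.1] r [179.91 -27.99   6.79] F [-0.7 -0.8 -0.5] 27.447198305610932 0.0
```

View pics/c2.png

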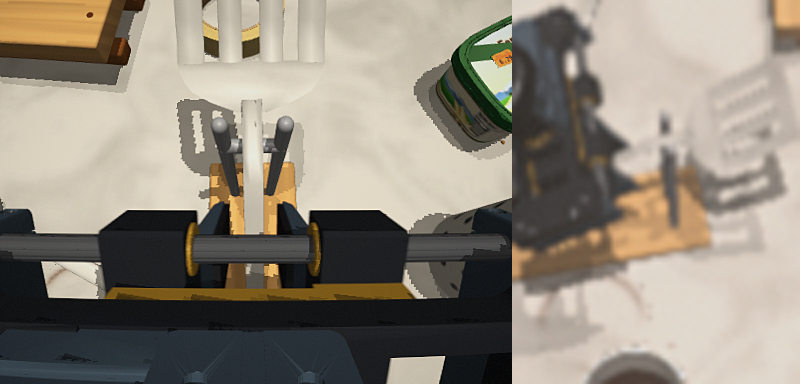

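move_arm(motion=[[0,[0,0,0],[0,0,0]],[0,[0,0,0],[0,0,0]],[0,[0,0,0],[0,0,0]],[0,[0,0,0],[0,0,0]],[0,[0,0,0],[0,0,0]],[0,[0,0,0],[0,0,0]],[0,[0,0,0],[0,0,0]],[0,[0,0,0],[0,0,0]]])

```text
time_s: 6.43
ee_pos: [427.0, -242.7, 78.1]
ee_rot: [179.9, -28.0, 6.8]
force: [-0.6, -0.4, 0.2]
gripper_width: 9.2
gripper_force: 45.0
```

```bash
python3 st.py
```

```text
6.4333 q [-45.7  13.2 128.2  48.8  29.6  -3.7] p [ 427.  -242.7   78.1] r [179.91 -27.99   6.79] F [-0.6 -0.4  0.2] 9.15517791720108 44.9867254961282
```

move_arm(motion=[[0,[0,0,0.4],[0,0,0]],[0,[0,0,0.6],[0,0,0]],[0,[0,0,0.8],[0,0,0]],[0,[0,0,1],[0,0,0]],[0,[0,0,1],[0,0,0]],[0,[0,0,0],[0,0,0]],[0,[0,0,0],[0,0,0]]])

```text
time_s: 7.02
ee_pos: [427.4, -243.0, 174.2]
ee_rot: [179.8, -28.1, 6.9]
force: [-0.5, 0.7, -1.4]
gripper_width: 9.3
gripper_force: 45.0
```

```bash
python3 st.py;  python3 - <<'E'
from workcell import *
from h import *
import json
from scipy.optimize import least_squares
D=[json.loads(l) for l in open('log.jsonl')]
def fk(v,q):
    a,h,L1,e,L2,d=v
    return E_('Z',q[0]).apply(np.array([a,0,h])+E_('Y',q[1]).apply([0,0,L1])+E_('Y',q[1]+q[2]).apply([e,0,L2]))+fR(q).apply([0,0,d])
f=lambda v:np.concatenate([fk(v,d[0])-d[1] for d in D])
s=least_squares(f,[0,300,400,0,400,250]);print(s.x,np.abs(s.fun).max())
a=grab_frame('wrist');cv2.imwrite('pics/w3.png',a)
E
```

```text
7.0167 q [-45.7   4.7 120.3  33.7  42.   14.6] p [ 427.4 -243.   174.2] r [179.75 -28.08   6.9 ] F [-0.5  0.7 -1.4] 9.340927504359367 44.98403515666723
[-13.54061531 164.48519194 618.3661139   41.79982584 435.18514566
 364.8554204 ] 11.83843779992435
```

View pics/w3.png

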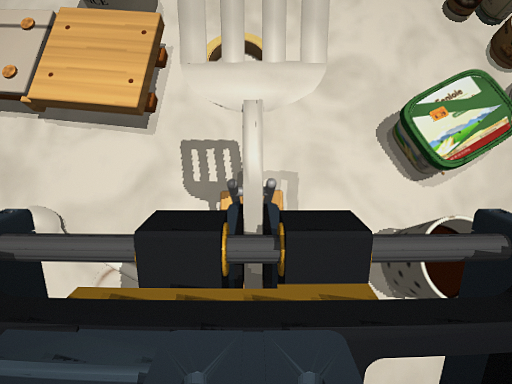

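```bash
cat > ik.py <<'E'
from h import *
import json
from scipy.optimize import least_squares
D=[json.loads(l) for l in open('log.jsonl')]
D.append([q0,[234.886,524.854,213.976],0])
def fk(v,q):
    a,h,L1,e,L2,d,w=v
    return E_('Z',q[0]).apply(np.array([a,0,h])+E_('Y',q[1]).apply([0,0,L1])+E_('Y',q[1]+q[2]).apply([e,0,L2]))+(E_('Z',q[0])*E_('Y',q[1]+q[2])*E_('Z',q[3])*E_('Y',q[4])).apply([w,0,d])
f=lambda v:np.concatenate([fk(v,d[0])-d[1] for d in D])
s=least_squares(f,[0,300,400,0,400,250,0]);V=s.x
lo=[-177.97,-48.28,12.27,-77.06,2.81,-146.56];hi=[177.97,115.42,149.76,257.06,150.46,146.56]
def ik(p,Rt,g):
    r=lambda q:np.concatenate([(fk(V,q)-p),200*((fR(q)*C).inv()*Rt).as_rotvec()])
    s=least_squares(r,np.clip(g,np.array(lo)+.1,np.array(hi)-.1),bounds=(lo,hi));return s.x,np.abs(s.fun).max()
E
python3 - <<'E'
from ik import *
print(V.round(1),np.abs(s.fun).max())
g=D[-2][0]
S=[('pre',(385,108,150),0),('pre',(385,108,18),0),('in',(491,108,18),0)]
L={60:8,70:16,80:28,90:40,95:45}
for t in (0,20,40,60,70,80,90,95):
    c,n=np.cos(np.radians(t)),np.sin(np.radians(t));l=L.get(t,0);S.append(('roll',(491,48+(60+l)*c+17*n,45+(60+l)*n-17*c),t))
for n,p,t in S:
    g,r=ik(np.array(p),turnR(.8,0,t)*E_('Y',-2)*FLIP['B'],g);print(n,np.round(p),t,g.round(),round(r,1))
from workcell import *
st=state();print(((turnR(.8,2,0)*FLIP['B'])*E_('xyz',st['ee_rot']).inv()).as_rotvec(degrees=True)/4)
E
```

```text
[1.000e-01 1.653e+02 5.966e+02 3.410e+01 4.284e+02 3.530e+02 8.900e+00] 11.49291072447808
pre [385 108 150] 0 [ 16.   5. 117.  -1.  56. 106.] 0.0
pre [385 108  18] 0 [ 16.  17. 127.  -1.  34. 106.] 0.0
in [491 108  18] 0 [ 13.  24. 114.  -1.  40. 102.] 0.0
roll [491. 108.  28.] 0 [ 13.  23. 114.  -1.  41. 102.] 0.0
roll [491. 110.  50.] 20 [ -2.  22. 115.  29.  45.  67.] 0.0
roll [491. 105.  71.] 40 [-15.  27. 116.  48.  58.  42.] 0.0
roll [491.  97.  95.] 60 [-24.  35. 114.  56.  75.  28.] 0.0
roll [491.  90. 111.] 70 [-27.  40. 113.  59.  83.  23.] 0.0
roll [491.  80. 129.] 80 [-29.  45. 112.  61.  91.  20.] 0.0
roll [491.  65. 145.] 90 [-31.  50. 111.  62.  99.  17.] 0.0
roll [491.  56. 151.] 95 [-31.  52. 110.  62. 104.  16.] 0.0
[-0.41233125  6.48100854 -1.47319564]
```

move_arm(motion=[[0,[-0.105,0.878,-0.06],[-0.026,0.405,-0.092]],[0,[-0.105,0.878,-0.06],[-0.026,0.405,-0.092]],[0,[-0.105,0.878,-0.06],[-0.026,0.405,-0.092]],[0,[-0.105,0.878,-0.06],[-0.026,0.405,-0.092]],[0,[-0.105,0.878,-0.06],[-0.026,0.405,-0.092]],[0,[-0.105,0.878,-0.06],[-0.026,0.405,-0.092]],[0,[-0.105,0.878,-0.06],[-0.026,0.405,-0.092]],[0,[-0.105,0.878,-0.06],[-0.026,0.405,-0.092]],[0,[-0.105,0.878,-0.06],[-0.026,0.405,-0.092]],[0,[-0.105,0.878,-0.06],[-0.026,0.405,-0.092]],[0,[-0.105,0.878,-0.06],[-0.026,0.405,-0.092]],[0,[-0.105,0.878,-0.06],[-0.026,0.405,-0.092]],[0,[-0.105,0.878,-0.06],[-0.026,0.405,-0.092]],[0,[-0.105,0.878,-0.06],[-0.026,0.405,-0.092]],[0,[-0.105,0.878,-0.06],[-0.026,0.405,-0.092]],[0,[-0.105,0.878,-0.06],[-0.026,0.405,-0.092]],[0,[0,0,-0.5],[0,0,0]],[0,[0,0,-0.8],[0,0,0]],[0,[0,0,0],[0,0,0]],[0,[0,0,0],[0,0,0]]])

```text
time_s: 8.73
ee_pos: [383.1, 108.2, 114.8]
ee_rot: [179.9, -1.7, 0.8]
force: [0.3, 0.4, -1.1]
gripper_width: 9.3
gripper_force: 45.0
```

```bash
python3 st.py; python3 - <<'E'
from workcell import *
from h import *
st=state();print(((turnR(.8,2,0)*FLIP['B'])*E_('xyz',st['ee_rot']).inv()).as_rotvec(degrees=True)/4)
ci=camera_info('wrist');a=grab_frame('wrist');cv2.imwrite('pics/w4.png',a)
Rt=E_('xyz',st['ee_rot'])*FLIP['B'].inv()
O=st['ee_pos']-Rt.apply([-1,0,-6])
print('pred tip corners',proj(ci,O+Rt.apply([(159,38,6),(159,-38,6),(94,38,6),(94,-38,6)])).round())
c=lambda y,z,x=-68:np.array([631+x,48.5+y,z])
print('rack slats',proj(ci,[c(-8,55),c(8,45),c(105,45),c(119,45)]).round(),'trivet',proj(ci,[(569,47.5,54),(569,171.5,54)]).round())
E
```

```text
8.7333 q [ 14.5   7.3 120.7  -0.7  50.3 104.1] p [383.1 108.2 114.8] r [179.9   -1.7    0.81] F [ 0.3  0.4 -1.1] 9.321176637440676 44.983549201861024
[ 0.02605786 -0.07385704 -0.00148586]
pred tip corners [[170. -86.]
 [333. -87.]
 [176.  58.]
 [328.  58.]]
rack slats [[351. -42.]
 [326. -35.]
 [194. -38.]
 [175. -38.]] trivet [[342. -50.]
 [166. -53.]]
```

View pics/w4.png

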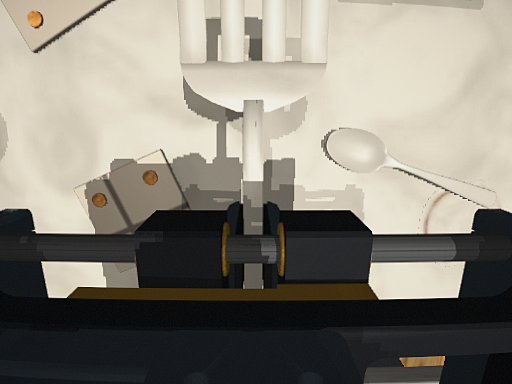

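move_arm(motion=[[0,[0,0,-0.96],[0,-0.07,0]],[0,[0,0,-0.96],[0,0,0]],[0,[0,0,-0.96],[0,0,0]],[0,[0,0,-0.96],[0,0,0]],[0,[0,0,0],[0,0,0]],[0,[0,0,0],[0,0,0]],[0,[0.4,0,0],[0,0,0]],[0,[0.4,0,0],[0,0,0]],[0,[0.4,0,0],[0,0,0]],[0,[0.4,0,0],[0,0,0]],[0,[0,0,0],[0,0,0]],[0,[0,0,0],[0,0,0]]])

```text
time_s: 9.78
ee_pos: [426.0, 108.6, 20.9]
ee_rot: [180.0, -2.4, 0.8]
force: [0.8, 0.1, -0.7]
gripper_width: 9.3
gripper_force: 45.0
```

```bash
python3 st.py; python3 - <<'E'
from workcell import *
from h import *
a=grab_frame('top');b=grab_frame('side')
A=cv2.resize(a[140:220,170:280],None,fx=5,fy=5,interpolation=2);B=cv2.resize(b[130:220,230:300],None,fx=3.5,fy=3.5,interpolation=2)
o=np.zeros((400,800,3),np.uint8);o[:,:550]=A;o[:315,553:798]=B;cv2.imwrite('pics/c5.png',o)
E
```

```text
9.7833 q [ 13.2  18.7 123.4  -0.9  35.6 103.2] p [426.  108.6  20.9] r [179.97  -2.35   0.76] F [ 0.8  0.1 -0.7] 9.32396323135721 44.98364542610943
```

View pics/c5.png

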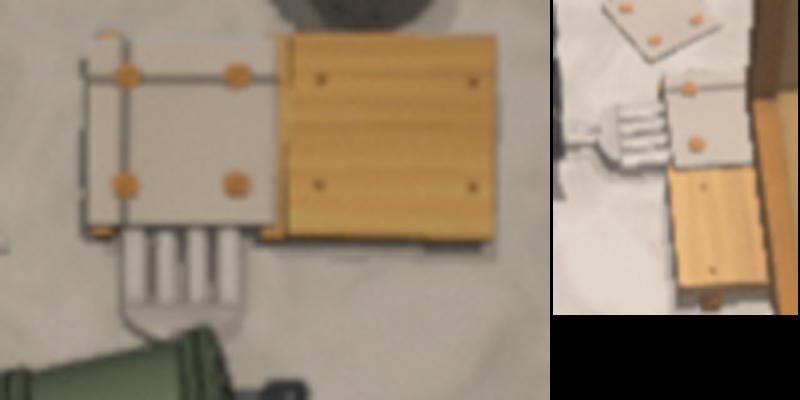

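move_arm(motion=[[0,[0.37,0,-0.08],[0,0,0]],[0,[0.37,0,0],[0,0,0]],[0,[0.37,0,0],[0,0,0]],[0,[0.37,0,0],[0,0,0]],[0,[0.37,0,0],[0,0,0]],[0,[0.37,0,0],[0,0,0]],[0,[0.37,0,0],[0,0,0]],[0,[0,0,0.12],[0,0,0]],[0,[0,0,0.12],[0,0,0]],[0,[0,0,0],[0,0,0]]])

```text
time_s: 10.72
ee_pos: [489.7, 108.5, 25.1]
ee_rot: [180.0, -2.3, 0.8]
force: [-0.5, -0.5, -1.2]
gripper_width: 9.7
gripper_force: 45.0
```

```bash
python3 st.py; python3 - <<'E'
from workcell import *
from h import *
p=np.array(state()['ee_pos']);piv=np.array([47.5,45]);a,b=p[1:]-piv
prev=p[1:];u=lambda t:np.array([np.cos(t),np.sin(t)]);n=lambda t:np.array([-np.sin(t),np.cos(t)])
print('phase1',a,b)
for i in range(1,21):
    t=np.radians(3.2*i);l=max(0,(3.2*i-40)/24*15);q=piv+(a+l)*u(t)+b*n(t);print(((q-prev)/25).round(2).tolist(),end=' ');prev=q
print('\nend',prev)
t=np.radians(64);off=38*u(t)+(b-0)*n(t);E0=prev-off
r0=np.linalg.norm(E0-piv);print(E0,r0)
for i in range(1,16):
    ph=np.radians(64+2.6*i);r=r0+i*1.8;q=piv+r*u(ph)+off;print(((q-prev)/25).round(2).tolist(),end=' ');prev=q
print(prev)
E
```

```text
10.7167 q [ 11.5  22.6 115.3  -0.7  39.8 101.3] p [489.7 108.5  25.1] r [179.96  -2.32   0.78] F [-0.5 -0.5 -1.2] 9.66830103963545 44.98370161280036
phase1 61.03159859149625 -19.92918115631396
[0.04, 0.14] [0.03, 0.14] [0.03, 0.14] [0.02, 0.14] [0.01, 0.14] [0.0, 0.14] [-0.01, 0.14] [-0.01, 0.14] [-0.02, 0.14] [-0.03, 0.14] [-0.04, 0.14] [-0.05, 0.14] [-0.02, 0.16] [-0.01, 0.19] [-0.02, 0.19] [-0.03, 0.19] [-0.05, 0.19] [-0.06, 0.19] [-0.08, 0.19] [-0.09, 0.19] 
end [ 98.74228844 104.60037015]
[64.17195549 79.18257439] 38.03159859149625
[-0.03, 0.09] [-0.04, 0.09] [-0.05, 0.09] [-0.06, 0.09] [-0.06, 0.09] [-0.07, 0.09] [-0.08, 0.09] [-0.08, 0.08] [-0.09, 0.08] [-0.1, 0.07] [-0.1, 0.07] [-0.11, 0.06] [-0.12, 0.06] [-0.12, 0.05] [-0.13, 0.05] [ 67.44140628 133.78263869]
```

move_arm(motion=[[0,[0,0.04,0.14],[0.8,0.01,0]],[0,[0,0.03,0.14],[0.8,0.01,0]],[0,[0,0.03,0.14],[0.8,0.01,0]],[0,[0,0.02,0.14],[0.8,0.01,0]],[0,[0,0.01,0.14],[0.8,0.01,0]],[0,[0,0,0.14],[0.8,0.01,0]],[0,[0,-0.01,0.14],[0.8,0.01,0]],[0,[0,-0.01,0.14],[0.8,0.01,0]],[0,[0,-0.02,0.14],[0.8,0.01,0]],[0,[0,-0.03,0.14],[0.8,0.01,0]],[0,[0,-0.04,0.14],[0.8,0.01,0]],[0,[0,-0.05,0.14],[0.8,0.01,0]],[0,[0,0,0],[0,0,0]]])

```text
time_s: 11.8
ee_pos: [489.4, 106.6, 66.0]
ee_rot: [-141.6, -1.8, -0.8]
force: [-0.2, 0.3, -1.7]
gripper_width: 9.8
gripper_force: 45.0
```

```bash
python3 st.py; python3 - <<'E'
from workcell import *
from h import *
a=grab_frame('top');b=grab_frame('side')
A=cv2.resize(a[140:220,170:280],None,fx=5,fy=5,interpolation=2);B=cv2.resize(b[130:220,230:300],None,fx=3.5,fy=3.5,interpolation=2)
o=np.zeros((400,800,3),np.uint8);o[:,:550]=A;o[:315,553:798]=B;cv2.imwrite('pics/c6.png',o)
E
```

```text
11.8 q [-13.4  25.5 116.9  47.2  56.5  43.2] p [489.4 106.6  66. ] r [-141.57   -1.76   -0.78] F [-0.2  0.3 -1.7] 9.78531263261215 44.97172710718587
```

View pics/c6.png

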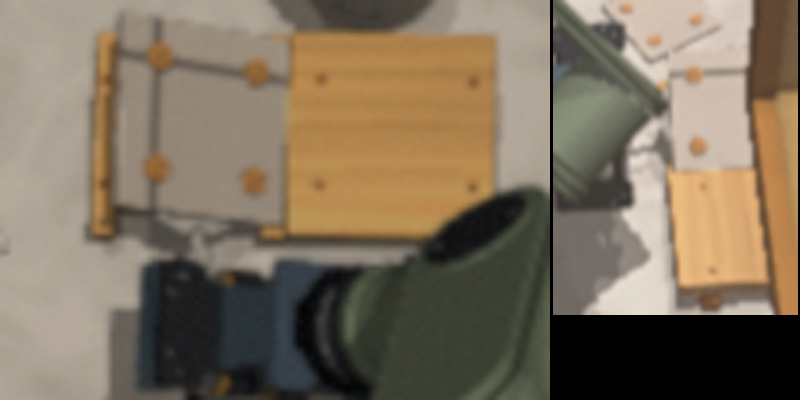

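move_arm(motion=[[0,[0,-0.02,0.16],[0.8,0.01,0]],[0,[0,-0.01,0.19],[0.8,0.01,0]],[0,[0,-0.02,0.19],[0.8,0.01,0]],[0,[0,-0.03,0.19],[0.8,0.01,0]],[0,[0,-0.05,0.19],[0.8,0.01,0]],[0,[0,-0.06,0.19],[0.8,0.01,0]],[0,[0,-0.08,0.19],[0.8,0.01,0]],[0,[0,-0.09,0.19],[0.8,0.01,0]],[0,[0,0,0],[0,0,0]]])

```text
time_s: 12.65
ee_pos: [489.7, 98.6, 102.9]
ee_rot: [-116.0, -1.0, -1.3]
force: [0.8, -1.2, -1.6]
gripper_width: 9.8
gripper_force: 45.0
```

```bash
python3 st.py; python3 - <<'E'
from workcell import *
from h import *
ci=camera_info('top');a=grab_frame('top');cv2.imwrite('pics/t7.png',a)
h=cv2.cvtColor(a,cv2.COLOR_BGR2HSV)
print(cv2.cvtColor(cv2.imread('pics/top0.png'),cv2.COLOR_BGR2HSV)[[155,160,177,150],[195,211,207,250]])
# reddish-orange feet vs board
m=cv2.inRange(h,(8,120,80),(16,255,255))[140:205,185:275]
n,l,s,c=cv2.connectedComponentsWithStats(m)
for i in range(1,n):
    if s[i,4]>5: print(s[i],c[i]+[185,140])
E
```

```text
12.65 q [-24.2  34.9 115.7  58.3  77.6  26.6] p [489.7  98.6 102.9] r [-116.04   -0.97   -1.32] F [ 0.8 -1.2 -1.6] 9.774537541102287 44.97516539879143
[[ 15 161 144]
 [ 16  50 162]
 [ 16  50 164]
 [ 17 145 160]]
[25  7  4  5 14] [211.85714286 149.        ]
[43  6 11 25 92] [232.30434783 157.41304348]
[57  6 18 12 79] [251.01265823 150.55696203]
[82  8  2  5  8] [267.625 150.375]
[ 50  10  34  21 247] [253.83805668 162.30769231]
[38 12  3  5 12] [223.91666667 153.83333333]
[ 5 14 14  8 79] [196.75949367 157.26582278]
[55 14  3  5  7] [240.85714286 156.14285714]
[ 4 31  3  7 14] [189.85714286 174.35714286]
[25 30  3  5 13] [211.         171.69230769]
[66 32  5  4  7] [253.14285714 173.85714286]
[37 34  3  4 11] [223.09090909 175.36363636]
[48 34  3  4  9] [233.77777778 175.66666667]
[52 34  8  3 17] [240.70588235 174.82352941]
[ 8 36 13  6 63] [197.93650794 178.36507937]
[ 4 39  2  7  8] [189.75 182.25]
[68 40  8  3  9] [256.11111111 180.77777778]
[38 45  5  3  9] [224.44444444 186.11111111]
[52 47  8  1  8] [240.5 187. ]
```

move_arm(motion=[[0,[0,-0.03,0.09],[0,0,0]],[0,[0,-0.04,0.09],[0,0,0]],[0,[0,-0.05,0.09],[0,0,0]],[0,[0,-0.06,0.09],[0,0,0]],[0,[0,-0.06,0.09],[0,0,0]],[0,[0,-0.07,0.09],[0,0,0]],[0,[0,-0.08,0.09],[0,0,0]],[0,[0,-0.08,0.08],[0,0,0]],[0,[0,-0.09,0.08],[0,0,0]],[0,[0,-0.1,0.07],[0,0,0]],[0,[0,-0.1,0.07],[0,0,0]],[0,[0,-0.11,0.06],[0,0,0]],[0,[0,0,0],[0,0,0]]])

```text
time_s: 13.78
ee_pos: [490.1, 76.5, 128.8]
ee_rot: [-116.0, -1.1, -1.4]
force: [0.5, -0.2, -0.3]
gripper_width: 9.4
gripper_force: 45.0
```

```bash
python3 st.py; cat > tv.py <<'E'
from workcell import *
from h import *
import sys
a=grab_frame('top');cv2.imwrite('pics/t%s.png'%sys.argv[1],a)
h=cv2.cvtColor(a,cv2.COLOR_BGR2HSV)
# ascii map of rack area: '#' grey tile, 'o' orange wood, '.' other
g=cv2.inRange(h,(8,25,110),(25,80,190));o=cv2.inRange(h,(8,100,70),(25,255,255))
for v in range(142,196,2): print(v,''.join('o' if o[v,u] else '#' if g[v,u] else '.' for u in range(180,276,1)))
E
python3 tv.py 8
```

```text
13.7833 q [-26.4  32.8 113.7  56.   80.8  29.4] p [490.1  76.5 128.8] r [-116.04   -1.12   -1.37] F [ 0.5 -0.2 -0.3] 9.407502019802934 44.980212706013845
142 ##############################################.####........................#####################
144 ##############################################.####.....................########################
146 ##########...#################################..##.oooooooooooooooooo..#########################
148 #########.oooo#############################ooo.###ooooooooooooooooooooooooooooooooooooooo#######
150 #########.oooo#############################.o..###ooooooooooooooooooooooooooooooooooooooo#######
152 #########ooooo############################.oo..###ooooooooooooooooooooooooooooooooooooooo#######
154 #########ooooo.#########################...oo..###ooooooooooooooooooooooooooooooooooooooo#######
156 #########oooooooooooooooooooooooo#...#####..o..###ooooooooooooooooooooooooooooooooooooooo#######
158 #########oooooooooooooooooooooooo#...######....###ooooooooooooooooooooooooooooooooooooooo#######
160 #########ooooooooooooooooooooooo.
[... 1080 characters left out ...]
######ooooo..##....................##........oooooooooooooooooooooooooooooooooooooooooo#######
184 ########ooooo############..............#...oo..oooooooooooooooooooooooooooooooooooooooooo#######
186 ########ooooo#############.............##.ooooooooooooooooooooooooooooooooooooooooooooooo#######
188 ###########.#################........#####.............................................#########
190 ############################################...............##################.......############
192 ############################################.................################........###########
194 ###########################################........................##########...................
```

move_arm(motion=[[0,[0,-0.12,0.05],[0,0,0]],[0,[0,-0.12,0.05],[0,0,0]],[0,[0,-0.13,0.04],[0,0,0]],[0,[0,-0.13,0.03],[0,0,0]],[0,[0,-0.13,0.02],[0,0,0]],[0,[0,-0.13,0],[0,0,0]],[0,[0,0,0],[0,0,0]],[0,[0,0,0],[0,0,0]],[0,[0,0,0],[0,0,0]],[0,[0,0,0],[0,0,0]]])

```text
time_s: 14.67
ee_pos: [489.7, 58.2, 133.3]
ee_rot: [-116.0, -1.1, -1.3]
force: [-0.4, 0.5, -1.0]
gripper_width: 9.2
gripper_force: 45.0
```

```bash
python3 st.py;python3 tv.py 9
```

```text
14.6667 q [-28.1  32.9 112.4  54.4  82.3  29.9] p [489.7  58.2 133.3] r [-116.01   -1.06   -1.32] F [-0.4  0.5 -1. ] 9.18958631177799 44.98028875770615
142 ##############################################.............................#####################
144 #################################################.......................########################
146 ###########.############################################.............###########################
148 ##########oooo#############################.#######################################oooooo#######
150 #########.oooo#############################.#######################################oooooo#######
152 #########ooooo#############################.######################################.oooooo#######
154 #########ooooo.#########################..########################################.oooooo#######
156 #########oooooooooooooooooooooooooooooo#....#######################################oooooo#######
158 #########ooooooooooooooooooooooooooooo.#...########################################oooooo#######
160 #########oooooooooooooooooooooooooo
[... 1078 characters left out ...]
######ooooo..#.#.....#.............oo.....#..###################################ooooooo#######
184 ########ooooo#################.............o...#...###############################ooooooo#######
186 ########ooooo##################...........ooo##.ooooooooooooooooooooooooooooooooooooooooo#######
188 ###########.#####################.............##.......................................#########
190 ###################################.....###########...............##################...#########
192 ######################################.###########.................#################.......#####
194 ##################################################.......................###########............
```

```bash
python3 - <<'E'
from workcell import *
from ik import *
st=state();R0=E_('xyz',st['ee_rot']);R1=E_('xyz',[179.91,-27.99,6.79]);v=(R1*R0.inv()).as_rotvec(degrees=True);print(v/4,v/80)
p0=np.array(st['ee_pos'])+[0,0,50];p1=np.array([427,-242.7,180]);print((p1-p0)/25/20)
g=st['qpos']
for k in np.linspace(0,1,6):
    Rk=R.from_rotvec(k*v,degrees=True)*R0; g,r=ik(p0+k*(p1-p0),Rk,g)
    O=(p0+k*(p1-p0));W=Rk*FLIP['B'].inv()
    print(g.round(),round(r,1),'tip',(O+W.apply([160,0,6])).round(),'end',(O+W.apply([-158,0,6])).round())
ci=camera_info('top')
for u in [(262.5,166),(224.5,166)]:print(onplane(ci,*u,68))
print(onplane(ci,243,185.3,60),onplane(ci,243,147,68))
E
```

```text
[-15.29373097  -6.73116077  -2.26086953] [-0.76468655 -0.33655804 -0.11304348]
[-0.12538088 -0.60179489 -0.00665172]
[-28.  29. 110.  54.  86.  35.] 0.0 tip [649.  49. 189.] end [332.  56. 183.]
[-32.  23. 110.  47.  80.  34.] 0.0 tip [635. -13. 205.] end [320.  -0. 167.]
[-36.  17. 111.  41.  73.  32.] 0.0 tip [619. -71. 222.] end [309. -60. 152.]
[-39.  12. 113.  36.  65.  29.] 0.0 tip [ 602. -126.  237.] end [ 300. -124.  137.]
[-42.   7. 116.  33.  55.  24.] 0.0 tip [ 584. -178.  250.] end [ 293. -190.  123.]
[-45.   4. 120.  33.  43.  16.] 0.0 tip [ 564. -226.  260.] end [ 286. -260.  111.]
[631.53679258 -74.8046772   68.        ]
[628.84170782  48.18886725  68.        ]
[568.14454434 -12.9344435   60.        ] [693.23891512 -10.24843035  68.        ]
```

move_arm(motion=[[0,[0,0.1,0.9],[0,0,0]],[0,[0,-0.1,1.1],[0,0,0]],[0,[-0.125,-0.6,0],[-0.765,-0.337,-0.113]],[0,[-0.125,-0.6,0],[-0.765,-0.337,-0.113]],[0,[-0.125,-0.6,0],[-0.765,-0.337,-0.113]],[0,[-0.125,-0.6,0],[-0.765,-0.337,-0.113]],[0,[-0.125,-0.6,0],[-0.765,-0.337,-0.113]],[0,[-0.125,-0.6,0],[-0.765,-0.337,-0.113]],[0,[-0.125,-0.6,0],[-0.765,-0.337,-0.113]],[0,[-0.125,-0.6,0],[-0.765,-0.337,-0.113]],[0,[-0.125,-0.6,0],[-0.765,-0.337,-0.113]],[0,[-0.125,-0.6,0],[-0.765,-0.337,-0.113]],[0,[-0.125,-0.6,0],[-0.765,-0.337,-0.113]],[0,[-0.125,-0.6,0],[-0.765,-0.337,-0.113]],[0,[-0.125,-0.6,0],[-0.765,-0.337,-0.113]],[0,[-0.125,-0.6,0],[-0.765,-0.337,-0.113]],[0,[-0.125,-0.6,0],[-0.765,-0.337,-0.113]],[0,[-0.125,-0.6,0],[-0.765,-0.337,-0.113]],[0,[-0.125,-0.6,0],[-0.765,-0.337,-0.113]],[0,[-0.125,-0.6,0],[-0.765,-0.337,-0.113]]])

```text
out of range; nothing moved
```

move_arm(motion=[[0,[-0.125,-0.6,0],[-0.765,-0.337,-0.113]],[0,[-0.125,-0.6,0],[-0.765,-0.337,-0.113]],[0,[0,0,0],[0,0,0]],[0,[0,0,0],[0,0,0]],[0,[0,0,0],[0,0,0]]])

```text
time_s: 15.13
ee_pos: [483.5, 28.5, 133.4]
ee_rot: [-122.0, -3.9, -2.0]
force: [0.4, 0.3, -0.9]
gripper_width: 9.6
gripper_force: 45.0
```

```bash
python3 st.py; python3 - <<'E'
from workcell import *
from h import *
st=state();R1=E_('xyz',[179.91,-27.99,6.79]);print('rot',(R1*E_('xyz',st['ee_rot']).inv()).as_rotvec(degrees=True)/4,'tr',(np.array([427,-242.7,78.1])-st['ee_pos'])/25)
a=grab_frame('wrist');cv2.imwrite('pics/w10.png',a);b=cv2.imread('pics/w3.png')
for n,i in(('now',a),('ref',b)):
    hs=cv2.cvtColor(i,cv2.COLOR_BGR2HSV);m=((hs[...,1]<14)&(hs[...,2]>150)).astype(np.uint8)
    for v in (75,85,125,150,180):
        x=np.flatnonzero(m[v,170:340])+170; print(n,v,x.min() if len(x) else 0,x.max() if len(x) else 0,len(x))
g=lambda i:np.float32(cv2.cvtColor(i,cv2.COLOR_BGR2GRAY))
for r in [(10,105,150,360),(120,170,225,275)]:
    t=g(b)[r[0]:r[1],r[2]:r[3]];s=g(a)[max(r[0]-10,0):r[1]+10,r[2]-10:r[3]+10];q=cv2.matchTemplate(s,t,cv2.TM_CCOEFF_NORMED);print(cv2.minMaxLoc(q)[1::2])
E
```

```text
15.1333 q [-30.2  29.5 112.6  51.1  79.   29.7] p [483.5  28.5 133.4] r [-122.     -3.91   -1.97] F [ 0.4  0.3 -0.9] 9.556702899873514 44.98046903781869
rot [-13.77827907  -6.06169963  -2.03582634] tr [ -2.25893378 -10.84719347  -2.21020094]
now 75 0 0 0
now 85 187 188 2
now 125 187 332 36
now 150 187 335 47
now 180 218 308 14
ref 75 0 0 0
ref 85 0 0 0
ref 125 0 0 0
ref 150 253 255 3
ref 180 0 0 0
(0.22310450673103333, (0, 15))
(0.045770905911922455, (9, 3))
```

move_arm(motion=[[0,[0,0,0.9],[0,0,0]],[0,[0,0,1],[0,0,0]],[0,[-0.125,-0.6,0],[-0.765,-0.337,-0.113]],[0,[-0.125,-0.6,0],[-0.765,-0.337,-0.113]],[0,[-0.125,-0.6,0],[-0.765,-0.337,-0.113]],[0,[-0.125,-0.6,0],[-0.765,-0.337,-0.113]],[0,[-0.125,-0.6,0],[-0.765,-0.337,-0.113]],[0,[-0.125,-0.6,0],[-0.765,-0.337,-0.113]],[0,[-0.125,-0.6,0],[-0.765,-0.337,-0.113]],[0,[-0.125,-0.6,0],[-0.765,-0.337,-0.113]],[0,[-0.125,-0.6,0],[-0.765,-0.337,-0.113]],[0,[-0.125,-0.6,0],[-0.765,-0.337,-0.113]],[0,[-0.125,-0.6,0],[-0.765,-0.337,-0.113]],[0,[-0.125,-0.6,0],[-0.765,-0.337,-0.113]],[0,[-0.125,-0.6,0],[-0.765,-0.337,-0.113]],[0,[-0.125,-0.6,0],[-0.765,-0.337,-0.113]],[0,[-0.125,-0.6,0],[-0.765,-0.337,-0.113]],[0,[-0.125,-0.6,0],[-0.765,-0.337,-0.113]],[0,[-0.125,-0.6,0],[-0.765,-0.337,-0.113]],[0,[-0.125,-0.6,0],[-0.765,-0.337,-0.113]]])

```text
time_s: 16.85
ee_pos: [427.0, -241.6, 180.2]
ee_rot: [179.9, -28.0, 6.9]
force: [1.1, 0.6, -0.8]
gripper_width: 9.7
gripper_force: 45.0
```

move_arm(motion=[[0,[0,0,0],[0,0,0]],[0,[0,0,0],[0,0,0]],[0,[0,0,0],[0,0,0]]])

```text
time_s: 17.1
ee_pos: [427.5, -241.1, 180.5]
ee_rot: [-180.0, -28.0, 6.8]
force: [0.5, -0.1, -1.4]
gripper_width: 9.4
gripper_force: 45.0
```

```bash
python3 st.py; cat > ck.py <<'E'
from workcell import *
from h import *
st=state();R1=E_('xyz',[179.91,-27.99,6.79]);print('rot',(R1*E_('xyz',st['ee_rot']).inv()).as_rotvec(degrees=True)/4,'tr',(np.array([427,-242.7,78.1])-st['ee_pos'])/25)
a=grab_frame('wrist');cv2.imwrite('pics/w11.png',a);b=cv2.imread('pics/w3.png')
g=lambda i:np.float32(cv2.cvtColor(i,cv2.COLOR_BGR2GRAY))
for r in [(10,105,170,340),(64,104,172,335),(110,165,235,270)]:
    t=g(b)[r[0]:r[1],r[2]:r[3]];y0=max(r[0]-10,0);s=g(a)[y0:r[1]+10,r[2]-10:r[3]+10];q=cv2.minMaxLoc(cv2.matchTemplate(s,t,cv2.TM_CCOEFF_NORMED));print(q[1],'shift px',q[3][0]-10,q[3][1]+y0-r[0])
E
python3 ck.py
```

```text
17.1 q [-45.6   4.2 119.7  33.   43.1  15.8] p [ 427.5 -241.1  180.5] r [-179.96  -27.99    6.79] F [ 0.5 -0.1 -1.4] 9.422682920915616 44.98399226926267
rot [-0.02843363 -0.0045428  -0.01410533] tr [-0.01851649 -0.06300307 -4.09507065]
0.9184161424636841 shift px 0 1
0.9374002814292908 shift px 0 0
0.9509561657905579 shift px 0 -1
```

move_arm(motion=[[0,[-0.02,-0.06,-0.8],[-0.03,0,0]],[0,[0,0,-0.8],[0,0,0]],[0,[0,0,-0.8],[0,0,0]],[0,[0,0,-0.6],[0,0,0]],[0,[0,0,-0.4],[0,0,0]],[0,[0,0,-0.3],[0,0,0]],[0,[0,0,-0.2],[0,0,0]],[0,[0,0,-0.16],[0,0,0]],[0,[0,0,0],[0,0,0]],[0,[0,0,0],[0,0,0]]])

```text
time_s: 17.98
ee_pos: [427.1, -243.5, 79.5]
ee_rot: [179.7, -28.0, 6.9]
force: [-0.1, 0.5, -0.9]
gripper_width: 9.7
gripper_force: 45.0
```

```bash
python3 st.py; python3 ck.py
```

```text
17.9833 q [-45.7  13.1 128.1  48.5  29.6  -3.6] p [ 427.1 -243.5   79.5] r [179.74 -28.03   6.89] F [-0.1  0.5 -0.9] 9.656084226379017 44.98397405259311
rot [ 0.03595497  0.01328804 -0.00534172] tr [-0.00314989  0.03025878 -0.05544464]
0.7761755585670471 shift px 0 -4
0.5598270297050476 shift px 1 -4
0.5740297436714172 shift px -2 10
```

move_arm(motion=[[0,[0,0,-0.04],[0,0,0]],[0,[0,0,0],[0,0,0]],[20,[0,0,0],[0,0,0]],[20,[0,0,0],[0,0,0]],[20,[0,0,0],[0,0,0]],[80,[0,0,0],[0,0,0]],[80,[0,0,0],[0,0,0]],[80,[0,0,0],[0,0,0]],[80,[0,0,0],[0,0,0]],[80,[0,0,0],[0,0,0]],[80,[0,0,0],[0,0,0]],[80,[0,0,0],[0,0,0]],[80,[0,0,0],[0,0,0]],[80,[0,0,0],[0,0,0]],[80,[0,0,0],[0,0,0]],[80,[0,0,0],[0,0,0]]])

```text
time_s: 19.37
ee_pos: [426.8, -243.5, 78.4]
ee_rot: [179.7, -28.0, 6.9]
force: [-0.2, -0.3, -0.1]
gripper_width: 79.8
gripper_force: 0.0
```

move_arm(motion=[[80,[-0.2,-0.02,0.38],[0,0,0]],[80,[-0.335,-0.04,0.635],[0,0,0]],[80,[-0.335,-0.04,0.635],[0,0,0]],[80,[-0.335,-0.04,0.635],[0,0,0]],[80,[-0.335,-0.04,0.635],[0,0,0]],[80,[-0.335,-0.04,0.635],[0,0,0]],[80,[-0.02,0,0.8],[0,0,0]],[80,[0,0,0.8],[0,0,0]],[80,[0,0,0],[0,0,0]],[80,[0,0,0],[0,0,0]],[80,[0,0,0],[0,0,0]]])

```text
time_s: 20.28
ee_pos: [378.9, -248.4, 206.4]
ee_rot: [179.8, -28.0, 6.9]
force: [-0.4, 1.0, -0.3]
gripper_width: 80.2
gripper_force: 0.0
```

```bash
python3 st.py; python3 - <<'E'
from workcell import *
from h import *
g=lambda i:np.float32(cv2.cvtColor(i,cv2.COLOR_BGR2GRAY))
# compare with the view before the grasp
ci=camera_info('wrist');a=grab_frame('wrist');cv2.imwrite('pics/w12.png',a)
P=lambda v,l:E_('ZY',[v[2],-28]).apply(l)+[v[0],v[1],84]
print('pred',proj(ci,P((425,-243,6.7),[(159,38,5),(159,-38,5)])).round())
hs=cv2.cvtColor(a,cv2.COLOR_BGR2HSV)
for n in('top','side'):
    f=grab_frame(n);cv2.imwrite(f'pics/{n}12.png',f);b=cv2.imread(f'pics/{n}0.png')
    rs=[(180,212,283,330)] if n=='top' else [(215,255,240,275)]
    for r in rs:
        t=g(b)[r[0]:r[1],r[2]:r[3]];s=g(f)[r[0]-8:r[1]+8,r[2]-8:r[3]+8];q=cv2.minMaxLoc(cv2.matchTemplate(s,t,cv2.TM_CCOEFF_NORMED));print(n,q[1],q[3][0]-8,q[3][1]-8)
    d=cv2.absdiff(f,b).max(2)>40;m=d.astype(np.uint8)
    k,l,st,c=cv2.connectedComponentsWithStats(m)
    print([(st[i].tolist()) for i in range(1,k) if st[i,4]>30])
E
python3 tv.py 12 | sed -n '4p;12p;22p'
```

```text
20.2833 q [-52.   -0.2 120.1  31.8  49.3  12.4] p [ 378.9 -248.4  206.4] r [179.8  -27.96   6.87] F [-0.4  1.  -0.3] 80.1950970178581 0.0
pred [[211.  32.]
 [294.  32.]]
top 0.9569646716117859 1 0
[[225, 147, 38, 39, 1314], [189, 148, 5, 8, 31], [188, 148, 37, 40, 705], [256, 237, 120, 147, 8875], [0, 264, 286, 120, 10048], [5, 331, 10, 29, 105], [229, 339, 36, 23, 306], [211, 356, 33, 28, 95]]
side 0.967481791973114 0 0
[[11, 0, 81, 121, 3950], [87, 0, 98, 67, 2386], [57, 3, 26, 25, 301], [7, 31, 25, 34, 183], [86, 31, 24, 71, 119], [43, 106, 173, 154, 8653], [84, 109, 18, 14, 46], [90, 116, 17, 8, 82], [261, 152, 26, 22, 217], [86, 155, 19, 23, 163], [260, 162, 31, 43, 653], [77, 185, 10, 10, 35], [79, 204, 17, 16, 62], [114, 209, 9, 9, 36], [187, 259, 30, 14, 142]]
148 #########.oooo#############################..######################################oooooo#######
164 #########oooo.###########################.oo######################################.oooooo#######
184 ########ooooo############################.oo.##....#######################.#######ooooooo#######
```

```bash
python3 -c "
from workcell import *
print(job_done())"
```

```text
the job is handed in; nothing more can be done
None
```

The job is handed in: the trivet lies flat on its feet on the boarded half, about 6 mm from the middle, and the turner is back on its rest to within about a pixel (roughly 3 mm) of where I found it. The cameras showed no bystander moved, and the robot's clock read about 20 s of the 54 s. The interface gave no verdict on the judging.

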